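# Start the slide scanner at its keys

## Task

Start a run on the slide scanner: with the fingertips, lightly press its large round key (wake), then the bar-shaped key (lamp), then the cross-shaped key (scan), in that order, each pushed well down so that it stays down. Do not press the small round cancel key, do not lift the keys or their loose modules out of the panel, and leave the cassette and the other things around alone.

Things in the scene. Friction and masses are not known exactly. Their poses are not given: they have to be found in the camera images.
- scanner: low slide scanner fixed to the bench, navy and silver, 220 (x) x 360 (y) x 65 mm high; origin at the centre of its underside, z up. Four key modules sit in pockets of its silver strip (top at 65 mm), in a row along y at x = -55 mm, 75 mm apart (y = -112.5 to 112.5 mm); which key is in which pocket varies. Display and slide bay lie behind them (+x), lower
- round_top (a point): centre of the top face of the large round key, a disc 38 mm across. All four keys are of the same white plastic, 20 mm tall over their black module when up, which puts their tops about 91 mm above the bench. The point goes down with the key
- round_latch (a joint): how far the round key is pushed down, in m: 0 up (starts 0 to 0.001), 0.008 fully down; over 0.004 counts as pressed. No return: about 2 N pushes it straight down and it stays where it is left. Pushed on past its end, the cap gives a further 8 mm on a spring (3 N rising to 9 N), comes back that far on release, and then is hard
- round_key: black module 50 x 50 x 18 mm that carries the round key; loose in its pocket (12 mm deep, 1.5 mm play a side), 8 mm proud of the strip; origin at the centre of its underside, 53 mm above the bench
- bar_top (a point): centre of the top face of the bar key, a plain straight bar 13 x 40 mm, its length along the panel's y. All four keys are of the same white plastic, 20 mm tall over their black module when up, which puts their tops about 91 mm above the bench. The point goes down with the key
- bar_latch (a joint): how far the bar key is pushed down, in m: 0 up (starts 0 to 0.001), 0.008 fully down; over 0.004 counts as pressed. No return: about 2 N pushes it straight down and it stays where it is left. Pushed on past its end, the cap gives a further 8 mm on a spring (3 N rising to 9 N), comes back that far on release, and then is hard
- bar_key: black module 50 x 50 x 18 mm that carries the bar key; loose in its pocket (12 mm deep, 1.5 mm play a side), 8 mm proud of the strip; origin at the centre of its underside, 53 mm above the bench
- cross_top (a point): centre of the top face of the cross key, a plus sign made of two bars 13 x 40 mm. All four keys are of the same white plastic, 20 mm tall over their black module when up, which puts their tops about 91 mm above the bench. The point goes down with the key
- cross_latch (a joint): how far the cross key is pushed down, in m: 0 up (starts 0 to 0.001), 0.008 fully down; over 0.004 counts as pressed. No return: about 2 N pushes it straight down and it stays where it is left. Pushed on past its end, the cap gives a further 8 mm on a spring (3 N rising to 9 N), comes back that far on release, and then is hard
- cross_key: black module 50 x 50 x 18 mm that carries the cross key; loose in its pocket (12 mm deep, 1.5 mm play a side), 8 mm proud of the strip; origin at the centre of its underside, 53 mm above the bench
- small_top (a point): centre of the top face of the small round key, a disc only 18 mm across; it cancels the run and is to be left alone. All four keys are of the same white plastic, 20 mm tall over their black module when up, which puts their tops about 91 mm above the bench. The point goes down with the key
- small_latch (a joint): how far the small key is pushed down, in m: 0 up (starts 0 to 0.001), 0.008 fully down; leave it up. No return: about 2 N pushes it straight down and it stays where it is left. Pushed on past its end, the cap gives a further 8 mm on a spring (3 N rising to 9 N), comes back that far on release, and then is hard
- small_key: black module 50 x 50 x 18 mm that carries the small key; loose in its pocket (12 mm deep, 1.5 mm play a side), 8 mm proud of the strip; origin at the centre of its underside, 53 mm above the bench
- cassette: bystander: white slide cassette 76 x 28 x 10 mm lying loose in the scanner's slide bay, behind the key row; origin under its centre
- bottle: bystander: amber reagent bottle with a white cap, 60 mm across, 125 mm tall, on the bench to the right (-y) of the scanner; origin under its centre
- beaker: bystander: clear beaker 64 mm across, 75 mm tall, on the bench to the right (-y) of the scanner; origin under its centre
- slidebox: bystander: white slide box 90 x 80 x 30 mm on the bench to the left (+y) of the scanner; origin under its centre
There are look-alikes about, which are no part of the job. Leave any green or purple look-alike of the bar_key alone.

How it is judged:
On the way, in this order (a step that is already met when the one before it is completed fails the run):
1. the large round key is pressed down (over 4 mm) (value of joint round_latch above 0.004 m), for 0.1 s.
2. then the bar key is pressed down (over 4 mm) (value of joint bar_latch above 0.004 m), for 0.1 s.
3. then the cross key is pressed down (over 4 mm) (value of joint cross_latch above 0.004 m), for 0.1 s.
At the end, for the whole second after the job is handed in: The large round, bar and cross keys are each down more than 4 mm, the small round key less than 3 mm; every key module is within 6 mm and every bystander within 15 mm of where it started (value of joint each of round_latch, bar_latch, cross_latch above 0.004 m and value of joint small_latch below 0.003 m and distance of each of round_key, bar_key, cross_key, small_key from where it was at the start of the episode below 0.006 m and distance of each of cassette, bottle, beaker, slidebox from where it was at the start of the episode below 0.015 m); the robot touches nothing.
It fails at once if a key is pressed out of order (the bar key before the large round key, or the cross key before both) ((value of joint bar_latch above 0.004 m and value of joint round_latch below 0.004 m) or (value of joint cross_latch above 0.004 m and value of joint any of round_latch, bar_latch below 0.004 m)).
It fails at once if the small round key is pushed down more than 3 mm (value of joint small_latch above 0.003 m).
It fails at once if a key or the scanner is pressed harder than 15 N (contact force between any of the fingers, the arm and round_key above 15 N or contact force between any of the fingers, the arm and bar_key above 15 N or contact force between any of the fingers, the arm and cross_key above 15 N or contact force between any of the fingers, the arm and small_key above 15 N or contact force between any of the fingers, the arm and scanner above 15 N).
It fails at once if a key module is lifted or pulled out (moves 6 mm or more) (distance of any of round_key, bar_key, cross_key, small_key from where it was at the start of the episode above 0.006 m).
It fails at once if a bystander (cassette, bottle, beaker or slide box) is moved 15 mm or more, or lifted (distance of any of cassette, bottle, beaker, slidebox from where it was at the start of the episode above 0.015 m).
It also fails if it takes over 45 s, if anything falls off the work surface, if the arm or the gripper's body presses on something with over 40 N, if the wrist force passes 120 N, or if a joint passes its speed limit or range.

## Robot

A 6-joint arm with a two-finger parallel gripper is mounted at the origin on the work surface. World frame = base frame: x ahead of the robot, y to its left, z up, the work surface at z = 0. Lengths are in m, angles in rad, forces in N, time in s.
With the tool pointing down it reaches from about 0.35 to 0.85 m from the base axis. Payload 8.1 kg.
Tool frame: the origin (TCP) lies on the mounting face of the last link; the fingertips stand 186 mm ahead of it and the grasp point (between the pads) lies 167 mm ahead of it; z points along the fingers, y is the line along which they close (so a half turn about z gives the same grasp; the last joint's range is limited). The gripper opens to 93 mm and grips with 3 to 60 N. Pads are 15 mm wide; open, the fingers measure 128 mm over their backs; the gripper's body (75 mm by 188 mm) begins 65 mm behind the grasp point.
Start: joints at [1.259, 0.13, 1.488, -0, 1.523, -0.085], TCP at [0.135, 0.585, 0.405] pointing down, gripper open.
Joint ranges: [-2.96, 2.96], [-0.89, 2.26], [0.02, 2.5], [-1.34, 4.48], [0, 2.73], [-2.66, 2.66]. Speed limits (rad/s): [2.39, 2.39, 2.79, 3.14, 3.14, 3.14].

## Interface

Orientations are given as a rotation vector (axis times angle).
In Python, from plant import * gives the robot as it stands. The module is installed in compiled form; this text tells all that it offers.
- The arm moves only by the tool arm_command, never from a script. Its argument "increments" is a list of rows, each a list of 6 numbers: the shift along the tool's x, y, z in units of 0.2 m (1.0 is 0.2 m), then the turn, a rotation vector about the tool's x, y, z in units of pi rad (1.0 is pi rad). A call has exactly 5 rows; each row is the pose to reach, as a shift and turn from the pose commanded when the call began, along the tool's axes at that moment, turning the shorter way round; what a row does not reach only later rows make up. A row lasts 1/8 s, in which the tool goes at most 62.5 mm and 10.7 degrees, less where a joint would pass 70% of its speed; a pose out of reach is approached as far as the arm can. A call with a number of a shift or a turn outside -1 to 1 is refused whole. A call with a gripper value outside its range is refused whole. "fingers" is the closure, from -1 (fully open) to 1 (shut), set as the call begins (left out, the last holds). The fingers move at their own pace and stop on an object; "force" is the grip in N (left out, the last holds). Time passes only in rows, so rows that repeat a pose let the fingers close, or fill a call up. It gives the time, the measured TCP pose, the force, the opening and the grip force at its end, in the units of the state.
- read_state(): the state, without advancing time (a new reading comes with each control period).
- read_camera(name): name is "side" or "top" or "wrist"; returns a dict with "image" (400x640x3 uint8, red, green, blue), "fx", "fy", "cx", "cy" (pixels), "T" (4x4, takes a point from camera to world coordinates). Camera axes: x right, y down, z forward; pixel columns grow to the right and rows downward; lengths in m; the calibration is good to about 2 mm. A picture is of the moment at which its call begins. There is no depth.
- close_job(): hands the job in; it is judged then, once.
The state is a dict: "t": time; "q": joint angles; "dq": joint speeds; "joint_torque": joint torques, N m; "tool_pos": TCP position; "orientation": TCP orientation; "force": force on the tool from outside, world axes, zero at the start; "wrist_torque": the same for the moment, N m; "opening": finger opening in m; "gripper_force": force on a finger pad.
Only numpy, scipy, OpenCV 4.12 (cv2) and the standard library are available. Lean on these libraries where they do the work, as an engineer would, in place of code of your own. Each camera call takes 0.05 s, during which the arm holds its last target. There are 200 camera calls.

## Working session

There is one attempt and no reset: what is moved stays moved. The work goes in short steps, Python scripts to look and compute and a tool call to move; the robot and the scene stay as the last step left them, time stands still between calls to the robot, and variables do not carry over. Pictures are saved under pics/ and viewed, at most 10 in all, crops included, and the job is handed in when it is done.

Besides the shell and the picture viewer there is one more tool, called after "Call:" as a command line: name --pt "numbers of a row" for each row, then --argument value for the rest. arm_command: Moves the arm, as the interface text tells. Shifts and turns lie within -1 to 1; 1 stands for 0.2 m of shift or pi rad of turn. Its arguments: {"type":"object","properties":{"increments":{"type":"array","items":{"type":"array","items":{"type":"number","minimum":-1,"maximum":1}}},"fingers":{"type":"number"},"force":{"type":"number"}},"required":["increments"]}

```bash
mkdir -p pics
python3 - <<'E'
from plant import *
import cv2,numpy as np
for n in ("top","side"):
    c=read_camera(n); cv2.imwrite(f"pics/{n}0.png",c["image"][:,:,::-1])
    print(n,c["fx"],c["fy"],c["cx"],c["cy"]);print(np.round(c["T"],4).tolist())
s=read_state();print(s["t"],s["tool_pos"],s["orientation"],s["opening"])
E
```

```text
top 406.1101281070203 406.1101281070203 318.57161779062375 201.58113500675225
[[-0.0278, -0.9852, 0.1693, 0.3392], [-0.9996, 0.0289, 0.0038, 0.0343], [-0.0086, -0.1692, -0.9855, 1.0117], [0.0, 0.0, 0.0, 1.0]]
side 415.1934789392209 415.1934789392209 315.7395701483355 200.56502165415995
[[0.9681, -0.1703, 0.184, 0.3167], [-0.2507, -0.6618, 0.7065, -0.6902], [0.0015, -0.7301, -0.6833, 0.804], [0.0, 0.0, 0.0, 1.0]]
0.1 [0.13483231 0.58445178 0.40380892] [-3.55461154e-01 -3.12109660e+00  2.47984136e-03] 0.09285801448159282
```

View pics/top0.png

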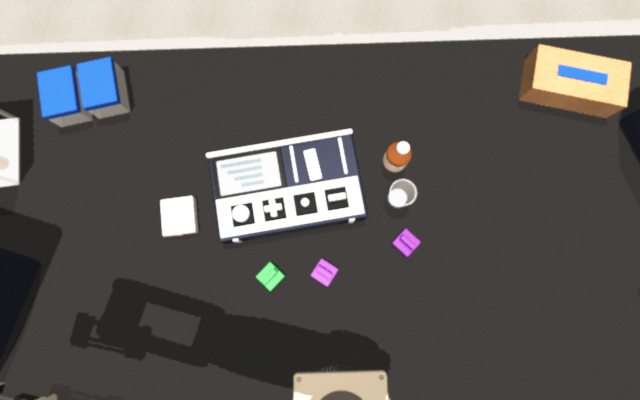

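The top view shows the key row: large disc (241,213), cross (273,208), small disc (305,203) and bar (337,198). The green look-alike is at (270,276), and the purple ones are at (324,272) and (407,242), all off the panel.

```bash
cat > h.py <<'E'
from plant import *
import cv2,numpy as np
from scipy.spatial.transform import Rotation as R
def cast(c,uv,z):
    d=c["T"][:3,:3]@[(uv[0]-c["cx"])/c["fx"],(uv[1]-c["cy"])/c["fy"],1]; o=c["T"][:3,3]
    return o+d*(z-o[2])/d[2]
def proj(c,p):
    q=c["T"][:3,:3].T@(np.asarray(p)-c["T"][:3,3]); return np.array([c["fx"]*q[0]/q[2]+c["cx"],c["fy"]*q[1]/q[2]+c["cy"]])
def white_near(c,uv,r,thr=150):
    g=c["image"].min(2); m=(g>thr).astype(np.uint8)
    n,l,s,ce=cv2.connectedComponentsWithStats(m)
    i=[k for k in range(1,n) if 20<s[k,4]<r*r*4 and np.hypot(*(ce[k]-uv))<r]
    return [(ce[k].round(1).tolist(),int(s[k,4])) for k in i]
E
python3 - <<'E'
from h import *
c=read_camera("top");s=read_camera("side")
P=[]
for n,uv in dict(round=(241,213),cross=(273,208),small=(305,203),bar=(337,198)).items():
    w=white_near(c,uv,12); 
    print(n,w)
    if w: p=cast(c,w[0][0],.091);P.append(p);q=proj(s,p);print(p.round(4),q.round(1),white_near(s,q,16))
P=np.array(P);d=P[0]-P[-1];print("row dir deg",np.degrees(np.arctan2(-d[0],d[1])),np.diff(P,axis=0).round(4).tolist())
a=cv2.resize(c["image"][170:235,205:375],None,fx=4,fy=4,interpolation=2)
b=cv2.resize(s["image"][int(q[1])-70:int(q[1])+60,int(q[0])-140:int(q[0])+30],None,fx=4,fy=4)[:330]
cv2.imwrite("pics/crop.png",np.vstack([a,b])[:,:,::-1] if a.shape[1]==b.shape[1] else a[:,:,::-1])
print(int(q[0])-140,int(q[1])-70)
E
```

```text
round []
cross []
small [([304.6, 201.6], 64)]
[0.4983 0.07   0.091 ] [309.5 195.3] []
bar []
row dir deg -0.0 []
169 125
```

View pics/crop.png

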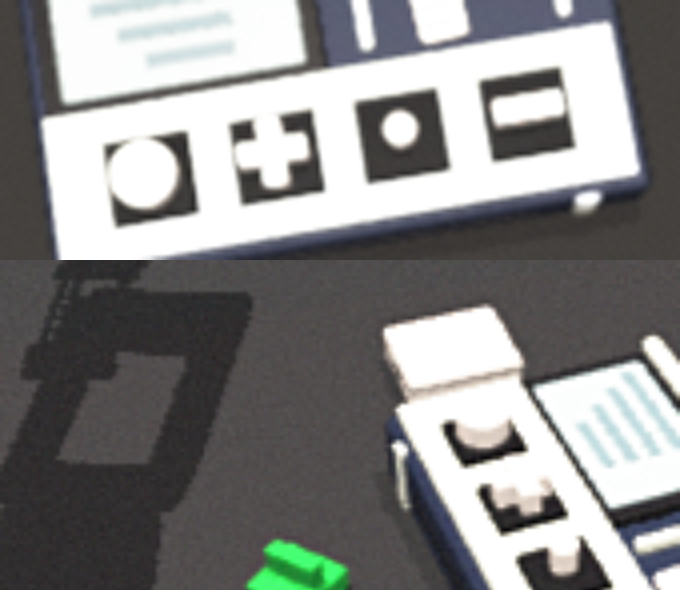

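The enlarged crop shows the four white keys on black modules. Left to right they are the large disc (240.5,212.6), cross (272.4,207.9), small disc (304.6,201.8) and bar (336.6,196.1), each matching its description. The coloured look-alikes are elsewhere on the bench.

Run:
```python
from h import *
c=read_camera("top");st=read_state()
U=[(240.4,212.6),(272.4,207.9),(304.6,201.8),(336.6,196.1)]
P=np.array([cast(c,u,.091) for u in U]);print(P.round(4).tolist())
k=np.array([1.5,.5,-.5,-1.5])*.075
sl=(k@(P-P.mean(0)))/(k@k);d=sl/np.linalg.norm(sl);print("spacing ratio",np.linalg.norm(sl),"yaw",np.degrees(np.arctan2(-d[0],d[1])))
F=P.mean(0)+np.outer(k,d);print(F.round(4).tolist())
Rt=R.from_rotvec(st["orientation"]).as_matrix();print(Rt.round(3).tolist())
w=read_camera("wrist");T=np.eye(4);T[:3,:3]=Rt;T[:3,3]=st["tool_pos"];print((np.linalg.inv(T)@w["T"]).round(3).tolist(),w["fx"])
# target above centre of row, tool y along row
y=d if Rt[:,1]@d>0 else -d; z=np.array([0,0,-1]);x=np.cross(y,z)
Rg=np.c_[x,y,z];print("turn/pi",(R.from_matrix(Rt.T@Rg).as_rotvec()/np.pi).round(4))
g=P.mean(0)+[0,0,.35-.091];print("shift/.2",(Rt.T@(g-st["tool_pos"])/.2).round(3))
```

```text
[[0.477, 0.2178, 0.091], [0.4858, 0.1443, 0.091], [0.4978, 0.07, 0.091], [0.509, -0.004, 0.091]]
spacing ratio 0.9967629807365092 yaw 8.30488165674592
[[0.4762, 0.2183, 0.091], [0.487, 0.1441, 0.091], [0.4978, 0.0699, 0.091], [0.5087, -0.0043, 0.091]]
[[-0.974, 0.225, -0.0], [0.225, 0.974, -0.001], [0.0, -0.001, -1.0]]
[[-0.0, -0.959, -0.285, 0.079], [1.0, -0.0, -0.0, 0.001], [0.0, -0.285, 0.959, 0.02], [0.0, 0.0, 0.0, 1.0]] 357.2848546990193
turn/pi [-3.000e-04 -1.000e-04 -1.183e-01]
shift/.2 [-2.279 -1.924  0.273]
```

Call:
arm_command --pt "-0.2 -0.14 0 0 0 0" --pt "-0.4 -0.28 0 0 0 0" --pt "-0.6 -0.42 0 0 0 0" --pt "-0.8 -0.56 0 0 0 0" --pt "-1 -0.7 0 0 0 0" --fingers 1 --force 10

```text
t: 0.92
tool_pos: [0.2991, 0.402, 0.4048]
orientation: [0.355, 3.121, 0.0]
force: [1.2, -0.1, -0.1]
opening: 0.0475
gripper_force: 0.0
```

Call:
arm_command --pt "-0.2 -0.14 0 0 0 -0.02" --pt "-0.4 -0.28 0 0 0 -0.05" --pt "-0.6 -0.42 0.05 0 0 -0.08" --pt "-0.8 -0.56 0.1 0 0 -0.11" --pt "-1 -0.7 0.1 0 0 -0.118"

```text
t: 1.55
tool_pos: [0.4623, 0.2204, 0.3838]
orientation: [0.229, -3.132, 0.0]
force: [0.8, 1.6, -0.9]
opening: 0.0008
gripper_force: 0.0
```

Run:
```python
from h import *
w=read_camera("wrist");st=read_state();cv2.imwrite("pics/w1.png",w["image"][:,:,::-1])
print(st["t"],st["tool_pos"],st["opening"],st["force"]);Rt=R.from_rotvec(st["orientation"]).as_matrix();print(Rt.round(3).tolist())
for p in [[0.4762,0.2183,.091],[0.487,0.1441,.091]]: print(proj(w,p))
```

```text
1.6 [0.46521587 0.21679327 0.38429322] 0.00030093008789403307 [ 0.45070443 -4.24150914  0.52104398]
[[-0.99, -0.143, 0.002], [-0.143, 0.99, -0.003], [-0.001, -0.003, -1.0]]
[316.4580391  212.32289837]
[223.35405191 212.2207408 ]
```

View pics/w1.png

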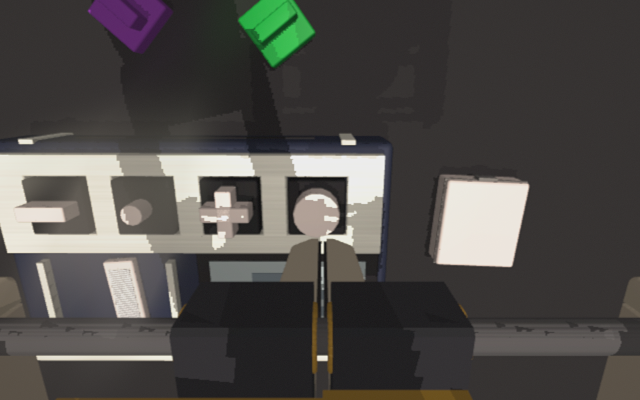

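The wrist view shows the disc at (316,213), within 1 px of the position predicted from the top view. The cross is at (226,212), the small key at (131,212) and the bar at (45,211). The fingers are closed.

Call:
arm_command --pt "-0.03 -0.01 0.1 0 0 0" --pt "-0.071 -0.027 0.2 0 0 0" --pt "-0.071 -0.027 0.3 0 0 0" --pt "-0.071 -0.027 0.4 0 0 0" --pt "-0.071 -0.027 0.4 0 0 0"

```text
t: 2.22
tool_pos: [0.4757, 0.2184, 0.303]
orientation: [0.225, -3.13, 0.001]
force: [-0.4, 0.1, -0.1]
opening: 0.0005
gripper_force: 0.0
```

Call:
arm_command --pt "0 0 0 0 0 0" --pt "0 0 0 0 0 0" --pt "0 0 0 0 0 0" --pt "0 0 0 0 0 0" --pt "0 0 0 0 0 0"

```text
t: 2.85
tool_pos: [0.4765, 0.2186, 0.3048]
orientation: [-0.226, 3.133, -0.0]
force: [-0.2, 0.0, -0.4]
opening: 0.0008
gripper_force: 0.0
```

Run:
```python
from h import *
w=read_camera("wrist");st=read_state();Rt=R.from_rotvec(st["orientation"]).as_matrix()
tip=st["tool_pos"]+Rt[:,2]*.186
print(st["t"],st["tool_pos"],tip,st["force"]);print(Rt.round(3).tolist())
for p in [[0.4762,0.2183,.091],[0.487,0.1441,.091]]: print(proj(w,p))
print(proj(w,tip));cv2.imwrite("pics/w2.png",w["image"][:,:,::-1])
```

```text
2.9 [0.4765256  0.21857582 0.30479869] [0.47653495 0.21858525 0.11879869] [ 0.79581667  0.18388098 -0.83539282]
[[-0.99, -0.143, 0.0], [-0.143, 0.99, 0.0], [-0.0, 0.0, -1.0]]
[320.89840876 232.82381222]
[192.11813284 232.91145296]
[321.19412545 254.16354805]
```

View pics/w2.png

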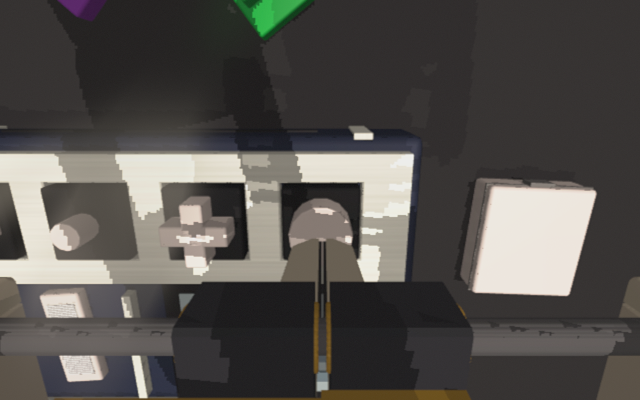

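The close view has the disc centred at about (321,230) against a prediction of (321,233), so I'm over the key. The cross is at about (194,232), also as predicted. I'll press the round key slowly.

Call:
arm_command --pt "0.005 0 0.04 0 0 0" --pt "0.005 0 0.08 0 0 0" --pt "0.005 0 0.11 0 0 0" --pt "0.005 0 0.13 0 0 0" --pt "0.005 0 0.14 0 0 0"

```text
t: 3.52
tool_pos: [0.4754, 0.2184, 0.2765]
orientation: [0.226, -3.133, 0.0]
force: [-1.4, -0.4, 0.9]
opening: 0.0005
gripper_force: 0.9
```

Call:
arm_command --pt "0 0 0.01 0 0 0" --pt "0 0 0.02 0 0 0" --pt "0 0 0.03 0 0 0" --pt "0 0 0.035 0 0 0" --pt "0 0 0.035 0 0 0"

```text
t: 4.15
tool_pos: [0.4756, 0.2184, 0.2696]
orientation: [-0.226, 3.133, 0.0]
force: [-0.5, 0.0, 0.2]
opening: 0.0004
gripper_force: 0.0
```

Call:
arm_command --pt "0 0 0.008 0 0 0" --pt "0 0 0.015 0 0 0" --pt "0 0 0.02 0 0 0" --pt "0 0 0.02 0 0 0" --pt "0 0 0.02 0 0 0"

```text
t: 4.78
tool_pos: [0.4756, 0.2184, 0.266]
orientation: [-0.226, 3.133, 0.0]
force: [-1.2, -0.8, 5.6]
opening: 0.0005
gripper_force: 2.5
```

The force of 5.6 N shows the key is at its end and into the spring. I'll lift and travel to the bar key.

Call:
arm_command --pt "0 0 -0.05 0 0 0" --pt "0 0 -0.2 0 0 0" --pt "0 -0.15 -0.25 0 0 0" --pt "0 -0.35 -0.25 0 0 0" --pt "0 -0.55 -0.25 0 0 0"

```text
t: 5.4
tool_pos: [0.4913, 0.1086, 0.3162]
orientation: [-0.227, 3.133, -0.0]
force: [0.6, -0.4, 0.1]
opening: 0.0006
gripper_force: 0.0
```

Call:
arm_command --pt "0 -0.2 0 0 0 0" --pt "0 -0.4 0 0 0 0" --pt "-0.005 -0.55 0 0 0 0" --pt "-0.005 -0.576 0 0 0 0" --pt "-0.005 -0.576 0 0 0 0"

```text
t: 6.02
tool_pos: [0.5087, -0.0041, 0.3157]
orientation: [0.225, -3.133, -0.001]
force: [-1.0, 0.2, -0.4]
opening: 0.0002
gripper_force: 0.0
```

Call:
arm_command --pt "0 0 0 0 0 0" --pt "0 0 0 0 0 0" --pt "0 0 0 0 0 0" --pt "0 0 0 0 0 0" --pt "0 0 0 0 0 0"

```text
t: 6.65
tool_pos: [0.5088, -0.0042, 0.3157]
orientation: [0.226, -3.133, -0.0]
force: [-0.3, 0.3, -0.5]
opening: 0.0004
gripper_force: 0.0
```

Run:
```python
from h import *
w=read_camera("wrist");st=read_state();Rt=R.from_rotvec(st["orientation"]).as_matrix()
tip=st["tool_pos"]+Rt[:,2]*.186
print(st["t"],st["tool_pos"],tip,st["force"]);print(Rt.round(3).tolist())
for p in [[0.5087,-0.0043,.091],[0.487,0.1441,.091],[0.4762,0.2183,.083]]: print(proj(w,p))
cv2.imwrite("pics/w3.png",w["image"][:,:,::-1])
```

```text
6.7 [ 0.50882443 -0.00427414  0.31575832] [ 0.50883208 -0.00427855  0.12975832] [-0.15150971 -0.88755717 -0.84054548]
[[-0.99, -0.143, 0.0], [-0.143, 0.99, -0.0], [-0.0, -0.0, -1.0]]
[321.21066283 226.5686507 ]
[566.56443346 226.2850131 ]
[676.82742405 221.67306117]
```

View pics/w3.png

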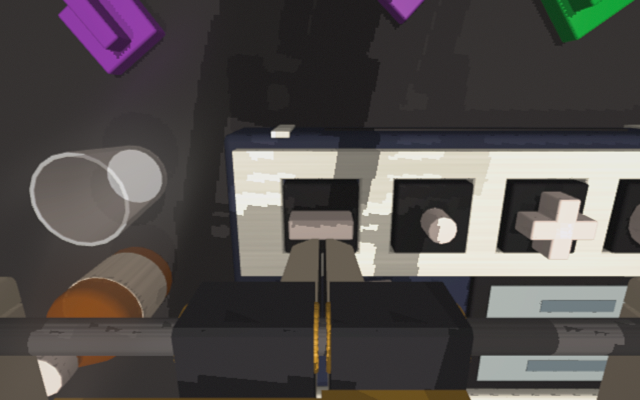

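The wrist view shows the bar spanning columns 289–353 (centre 321, as predicted), with its top face near row 229. The small key at (440,229) and the cross at (562,228) are clear of the fingers. The bottle and beaker stand lower than the gripper body will go.

Call:
arm_command --pt "-0.005 0 0.06 0 0 0" --pt "-0.005 0 0.12 0 0 0" --pt "-0.005 0 0.16 0 0 0" --pt "-0.005 0 0.18 0 0 0" --pt "-0.005 0 0.19 0 0 0"

```text
t: 7.32
tool_pos: [0.5098, -0.0042, 0.2774]
orientation: [0.226, -3.133, -0.0]
force: [-1.2, 0.2, 0.2]
opening: 0.0003
gripper_force: 0.0
```

Call:
arm_command --pt "0 0 0.012 0 0 0" --pt "0 0 0.024 0 0 0" --pt "0 0 0.036 0 0 0" --pt "0 0 0.046 0 0 0" --pt "0 0 0.046 0 0 0"

```text
t: 7.95
tool_pos: [0.5099, -0.0042, 0.2686]
orientation: [-0.226, 3.133, -0.0]
force: [-1.4, -0.4, 2.9]
opening: 0.0006
gripper_force: 1.4
```

Call:
arm_command --pt "0 0 0.006 0 0 0" --pt "0 0 0.012 0 0 0" --pt "0 0 0.014 0 0 0" --pt "0 0 0.014 0 0 0" --pt "0 0 0.014 0 0 0"

```text
t: 8.57
tool_pos: [0.5099, -0.0042, 0.2659]
orientation: [-0.226, 3.133, -0.0]
force: [-0.1, 0.2, 4.9]
opening: 0.0002
gripper_force: 2.5
```

The force of 4.9 N shows the bar is down. Next is the cross key.

Call:
arm_command --pt "0 0 -0.05 0 0 0" --pt "0 0 -0.2 0 0 0" --pt "0 0.2 -0.25 0 0 0" --pt "0 0.45 -0.25 0 0 0" --pt "0.003 0.7 -0.25 0 0 0"

```text
t: 9.2
tool_pos: [0.4886, 0.1354, 0.316]
orientation: [0.224, -3.133, -0.0]
force: [0.1, 1.1, -0.1]
opening: 0.0004
gripper_force: 0.0
```

Call:
arm_command --pt "0 0.05 0 0 0 0" --pt "0 0.05 0 0 0 0" --pt "0 0.05 0 0 0 0" --pt "0 0.05 0 0 0 0" --pt "0 0.05 0 0 0 0"

```text
t: 9.82
tool_pos: [0.4879, 0.1434, 0.3157]
orientation: [0.224, -3.134, 0.0]
force: [-0.5, 0.3, -0.9]
opening: 0.0002
gripper_force: 0.0
```

Run:
```python
from h import *
w=read_camera("wrist");st=read_state();Rt=R.from_rotvec(st["orientation"]).as_matrix()
tip=st["tool_pos"]+Rt[:,2]*.186
print(st["t"],tip,st["force"])
for p in [[0.487,0.1441,.091],[0.4762,0.2183,.083]]: print(proj(w,p))
cv2.imwrite("pics/w4.png",w["image"][:,:,::-1])
```

```text
9.875 [0.48786507 0.14354284 0.12973621] [-0.37121204 -0.26088047 -0.18511165]
[322.70198082 225.59137933]
[441.28094385 220.84272859]
```

View pics/w4.png

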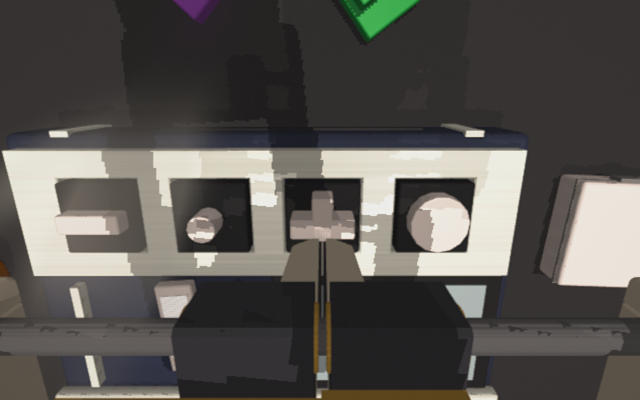

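The cross is centred at about (322,228), directly under the fingertips. The round key (438,222) and bar (91,223) look lowered, and the small key is still tall.

Call:
arm_command --pt "0 0 0.06 0 0 0" --pt "0 0 0.12 0 0 0" --pt "0 0 0.16 0 0 0" --pt "0 0 0.18 0 0 0" --pt "0 0 0.19 0 0 0"

```text
t: 10.5
tool_pos: [0.4877, 0.1442, 0.2774]
orientation: [0.226, -3.133, 0.0]
force: [0.6, 0.6, 0.1]
opening: 0.0003
gripper_force: 0.0
```

Call:
arm_command --pt "0 0 0.012 0 0 0" --pt "0 0 0.024 0 0 0" --pt "0 0 0.036 0 0 0" --pt "0 0 0.046 0 0 0" --pt "0 0 0.046 0 0 0"

```text
t: 11.12
tool_pos: [0.4878, 0.1443, 0.2686]
orientation: [-0.226, 3.133, 0.0]
force: [-0.9, 0.7, 3.2]
opening: 0.0005
gripper_force: 1.4
```

Call:
arm_command --pt "0 0 0.006 0 0 0" --pt "0 0 0.012 0 0 0" --pt "0 0 0.014 0 0 0" --pt "0 0 0.014 0 0 0" --pt "0 0 0.014 0 0 0"

```text
t: 11.75
tool_pos: [0.4878, 0.1442, 0.2659]
orientation: [-0.226, 3.133, 0.0]
force: [-1.5, 0.2, 4.9]
opening: 0.0007
gripper_force: 2.5
```

The cross is down too, at 4.9 N. I'll retreat and check.

Call:
arm_command --pt "0 0 -0.05 0 0 0" --pt "0 0 -0.2 0 0 0" --pt "0 0 -0.4 0 0 0" --pt "0 0 -0.55 0 0 0" --pt "0 0 -0.6 0 0 0"

```text
t: 12.38
tool_pos: [0.4881, 0.1442, 0.3881]
orientation: [-0.225, 3.13, 0.0]
force: [-0.1, 0.8, -0.5]
opening: 0.0007
gripper_force: 0.0
```

Call:
arm_command --pt "0 0 0 0 0 0" --pt "0 0 0 0 0 0" --pt "0 0 0 0 0 0" --pt "0 0 0 0 0 0" --pt "0 0 0 0 0 0"

```text
t: 13.0
tool_pos: [0.4877, 0.1442, 0.3854]
orientation: [0.226, -3.133, 0.0]
force: [0.4, 0.3, 0.1]
opening: 0.0001
gripper_force: 0.0
```

Run:
```python
from h import *
w=read_camera("wrist");cv2.imwrite("pics/w5.png",cv2.resize(w["image"][100:300,80:560],None,fx=1.6,fy=1.6)[:,:,::-1])
```

```text
(no output)
```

View pics/w5.png

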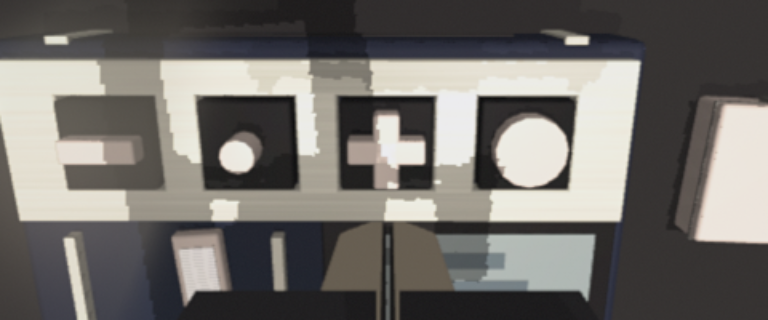

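The final crop shows all four modules seated. The bar (98,151), cross (387,150) and disc (531,150) are low, and the small key (238,155) is still up. The arm is clear of everything.

```bash
python3 -c "
from plant import *
print(close_job())"
```

```text
the job is handed in; nothing more can be done
None
```

I pressed the round, bar and cross keys in that order, each into its end spring at about 5–6 N. The small key and the other objects were left alone, and the job is handed in; no verdict came back.

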